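# Bring the clamp's bay of the revolving organiser to the front

### The arm

A 6-joint arm with a two-finger parallel gripper is mounted at the origin on the work surface. World frame = base frame: x ahead of the robot, y to its left, z up, the work surface at z = 0. Lengths are in mm, angles in rad, forces in N, time in s.
With the tool pointing down it reaches from about 275 to 775 mm from the base axis. Payload 14.6 kg.
Tool frame: the origin (TCP) lies on the centre line of the jaws, within the pads' length; the fingertips stand 14 mm ahead of it and the grasp point (between the pads) lies 5 mm behind it; x points along the fingers, y is the direction in which the jaws open and shut, and the axes are right-handed (so a half turn about x gives the same grasp; the last joint's range is limited). The gripper opens to 85 mm and grips with 20 to 120 N. Pads are 22 mm wide; open, the fingers measure 114 mm over their backs; the gripper's body (76 mm by 85 mm) begins 54 mm behind the grasp point. The pads swing forward as they close: fully open they stand 13 mm farther back than shut.
Start: joints at [-1.344, 0.263, -0.048, 1.259, 0, 1.415], TCP at [195.605, -487.203, 245.278] pointing down, gripper open.
Joint ranges: [-2.65, 2.65], [-0.89, 1.7], [-1.18, 1.37], [-2.13, 2.11], [-1.35, 1.29], [-3.14, 3.14]. Speed limits (rad/s): [1.89, 1.89, 2.57, 2.79, 3.14, 3.14].

### API

Orientations are given as a unit quaternion [x, y, z, w].
In Python, from plant import bot gives the robot as it stands. Calls block until the motion is done:
- bot.move_to(position, orientation): joint-space move of the TCP to a pose.
- bot.movel(position, attitude=None, speed=150): straight line of the TCP; attitude=None keeps the orientation; speed is the mean speed in mm/s.
- bot.move_joints(angles): joint-space move.
- bot.grip(opening): opening from 0.0 (shut) to 1.0 (fully open); the grip force is fixed at half the most; returns when the fingers have stopped.
- bot.hold(seconds).
- bot.inverse_kinematics(position, orientation): joint angles nearest the present ones, or None.
- bot.state(): the state.
- bot.snapshot(name): name is "scene" or "top" or "wrist"; returns a dict with "pixels" (384x512x3 uint8, red, green, blue), "intrinsics" (3x3 intrinsics, pixels), "eye" and "rotation" of the camera in the world; the wrist camera has in their place "T_tool_cam" (4x4, takes a point from camera to tool coordinates, whose origin is the TCP and whose axes are the tool frame's). Camera axes: x right, y down, z forward; pixel columns grow to the right and rows downward; lengths in mm; the calibration is good to about 2 mm. A picture is of the moment at which its call begins: read the wrist's pose just before it. There is no depth.
A pose or a line that the arm cannot do raises bot.MotionError and nothing moves.
- bot.finish_job(): hands the job in, once; it reports no verdict.
The state is a dict: "clock": time; "qpos": joint angles; "qd": joint speeds; "tau": joint torques, N m; "tool_pos": TCP position; "ee_rot": TCP orientation; "force": force on the tool from outside, world axes, zero at the start; "wrist_torque": the same for the moment, N m; "grip_width": opening from 0.0 (shut) to 1.0 (fully open).
Only numpy, scipy, OpenCV 4.12 (cv2) and the standard library are available. Lean on these libraries where they do the work, as an engineer would, in place of code of your own. Each camera call takes 0.05 s, during which the arm holds its last target.

### The job

Gently push the revolving organiser round with the fingertips, at its rim, until the bay with the small aluminium clamp in it faces squarely to the front, towards the robot's side of the bench, so that this bay's two dividers point at the two front corners of the square base board; then leave it standing still. Do not touch, lift or shift the clamp, the jar, the tin or the sanding block stored in it, and leave the hammer, the wrench and the toolbox on the bench alone; grip nothing.

Things in the scene. Friction and masses are not known exactly. Their poses are not given: they have to be found in the camera images.
- base_board: square plywood base board of the organiser, 300 x 300 x 18 mm, screwed to the bench; origin at the centre of its underside, on the turning axis of the organiser. Its -x axis points to its front edge, the one on the robot's side (the board stands turned by up to 0.25 rad). z up.
- carousel: the part that turns: a round wooden tray, 280 mm across (rim radius 140 mm), on a bearing over the base board. Origin on the turning axis at the tray's underside, 26 mm above the bench; z is the axis, up. Its -x axis runs through the middle of the bay that holds the clamp. Floor 12 mm above the origin; a lip 6 mm thick along the rim ends 22 mm above the origin.
- divider_end (a point): top outer end of one divider, 135 mm from the axis, 93 mm above the bench. Two plain boards, 10 mm thick, 55 mm high above the tray floor, cross at the axis: four dividers, 45 and 135 degrees either side of the middle of the clamp's bay; this is the one 45 degrees counter-clockwise of it. The rim itself is smooth: a fingertip pushes sideways on the outer end of a divider, above the lip.
- hub (a point): top of the short wooden post with a nut on the turning axis, 11 mm radius, 104 mm above the bench. The tray turns either way without a stop, needs about 1 N at the rim and has no detents; pushed slowly it stops at once, after a quick push it coasts some degrees. To count as pushing at the rim, keep the fingers at least 90 mm from this axis while they touch it.
- clamp_bay (a point): centre of the bay that holds the clamp, on the tray floor, 80 mm from the axis; turns with the tray (axes as carousel)
- bay_2 (a point): centre of the bay next to the clamp's, counter-clockwise seen from above, on the tray floor, 80 mm from the axis; holds the jar, the tin or the block
- bay_3 (a point): the same for the bay opposite the clamp's
- bay_4 (a point): the same for the bay next to the clamp's, clockwise
- clamp_mid (a point): small aluminium C-clamp with a steel screw and a round fluted knob, lying loose and flat in its bay; 80 mm long with its knob (knob end to +x), 44 mm wide, 22 mm high; this point is at its middle, 9 mm above the tray floor
- jar_mid (a point): closed round glass jar with screws in it and a steel lid, 60 mm across, 64 mm high, standing loose in a bay; this point is its centre
- tin_mid (a point): flat round steel tin with a lid, 80 mm across, 34 mm high, standing loose in a bay; this point is its centre
- block_mid (a point): cork sanding block with a rubber sole, 70 x 42 x 36 mm, lying loose in a bay; this point is its centre
- hammer: hammer with a yellow handle, 280 mm long, lying on the bench to the left of the organiser; bystander
- wrench: steel wrench, 200 mm long, lying on the bench to the left of the organiser; bystander
- toolbox_mid (a point): centre of a closed red plastic toolbox with a black carrying handle and a press-button latch, 176 x 326 x 132 mm (168 mm with the handle), standing on the bench to the right of the organiser, latch towards it; bystander
There are look-alikes about, which are no part of the job. There is more than one size of the part that bears block_mid; the job needs the smaller. There is more than one size of the part that bears jar_mid; the job needs the larger.

How it is judged:
By the outcome, as a careful person would: the job done as asked, in the order asked, and still so for the second after the job is handed in, with the robot touching nothing.
It also fails if it takes over 48 s, if anything falls off the work surface, if the arm or the gripper's body presses on something with over 40 N, if the wrist force passes 120 N, or if a joint passes its speed limit or range.

## Working session

There is one attempt and no reset: what is moved stays moved. The work goes in short steps, each a Python script; the robot and the scene stay as the last script left them, time stands still between calls to the robot, and variables do not carry over. Pictures are saved under pics/ and viewed, and the job is handed in when it is done.

```bash
ls; mkdir -p pics; python3 - <<'E'
from plant import bot
import cv2,numpy as np,pickle
for n in("scene","top"):
    s=bot.snapshot(n); pickle.dump(s,open(f"pics/{n}0.pkl","wb"))
    cv2.imwrite(f"pics/{n}0.png",cv2.resize(s["pixels"][:,:,::-1],(800,600),interpolation=cv2.INTER_CUBIC))
    print(n,s["intrinsics"],s["eye"],s["rotation"])
print(bot.state())
E
```

```text
pics
scene [[420.43175927   0.         254.21735389]
 [  0.         420.43175927 189.11222957]
 [  0.           0.           1.        ]] [1217.72421853  871.9607436   821.02480353] [ 0.31230941  0.82273953 -0.44569417 -0.16407072]
top [[420.05585522   0.         253.01066432]
 [  0.         420.05585522 199.70825233]
 [  0.           0.           1.        ]] [ 293.2902232   34.5957772 1504.9396399] [ 0.70584441 -0.70413824  0.05209665 -0.05708727]
{'clock': 0.1, 'qpos': array([-1.34428999e+00,  2.63503589e-01, -4.88511989e-02,  1.25942267e+00,
       -2.51083025e-06,  1.41549665e+00]), 'qd': array([-0.00143156, -0.00217868,  0.00147017,  0.00102928,  0.00044588,
       -0.00190438]), 'tau': array([ 4.90256120e-03, -6.38574457e+01,  3.85067296e+01,  9.83981561e-03,
       -8.73655495e-05, -6.02761403e-06]), 'tool_pos': array([ 195.55561229, -486.97075446,  244.86658748]), 'ee_rot': array([-0.69424766, -0.134517  ,  0.69427413, -0.13382374]), 'force': array([ 0.13114447, -0.16240265, -0.07916945]), 'wrist_torque': array([ 0.00060039,  0.02803692, -0.01204769]), 'grip_width': 1.001746300016808}
```

View pics/top0.png

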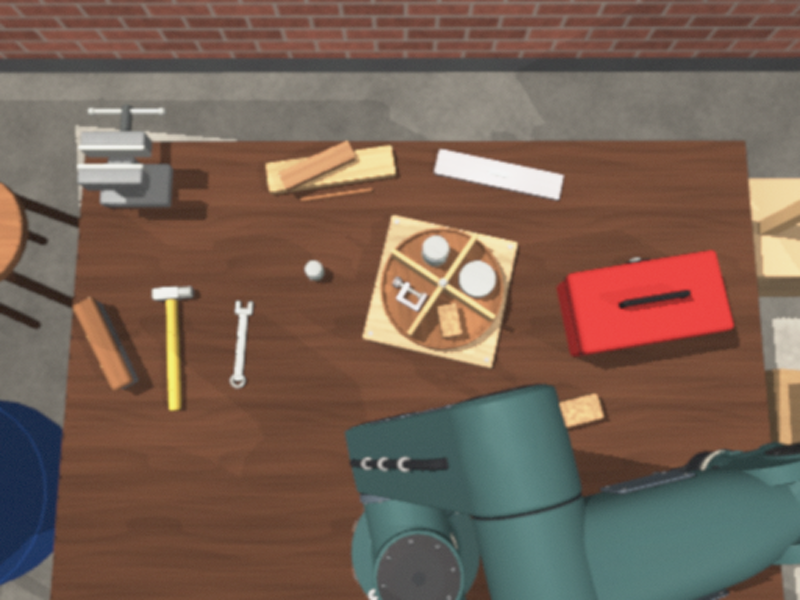

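View pics/scene0.png

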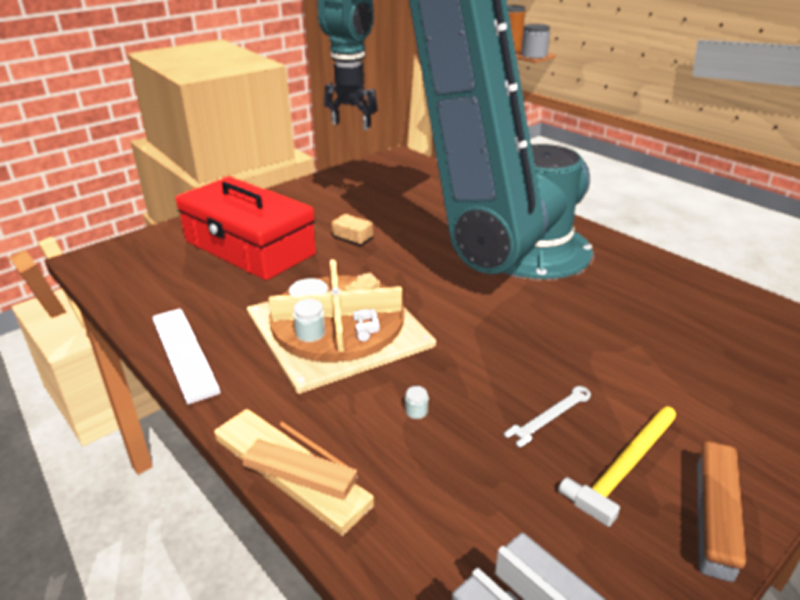

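```bash
cat > h.py <<'E'
import numpy as np,cv2,pickle
from scipy.spatial.transform import Rotation as R
def ray(s,uv,z):
    d=R.from_quat(s["rotation"]).as_matrix()@np.linalg.inv(s["intrinsics"])@np.array([uv[0],uv[1],1.])
    e=np.array(s["eye"]); return e+d*(z-e[2])/d[2]
def proj(s,p):
    c=R.from_quat(s["rotation"]).as_matrix().T@(np.array(p)-s["eye"]); q=s["intrinsics"]@c; return q[:2]/q[2]
E
python3 - <<'E'
from h import *
s=pickle.load(open("pics/top0.pkl","rb"))
im=s["pixels"][:,:,::-1]
x0,y0,x1,y1=225,130,340,240
c=cv2.resize(im[y0:y1,x0:x1],None,fx=5,fy=5,interpolation=cv2.INTER_CUBIC)
cv2.imwrite("pics/crop0.png",c)
hsv=cv2.cvtColor(im,cv2.COLOR_BGR2HSV)
for u,v in [(255,145),(237,212),(290,160),(284,182),(300,165),(260,155)]: print(u,v,hsv[v,u])
E
```

```text
255 145 [ 21  82 237]
237 212 [ 19  33 236]
290 160 [ 12 131 134]
284 182 [ 19  25 194]
300 165 [ 13 137 134]
260 155 [ 12 134 129]
```

View pics/crop0.png

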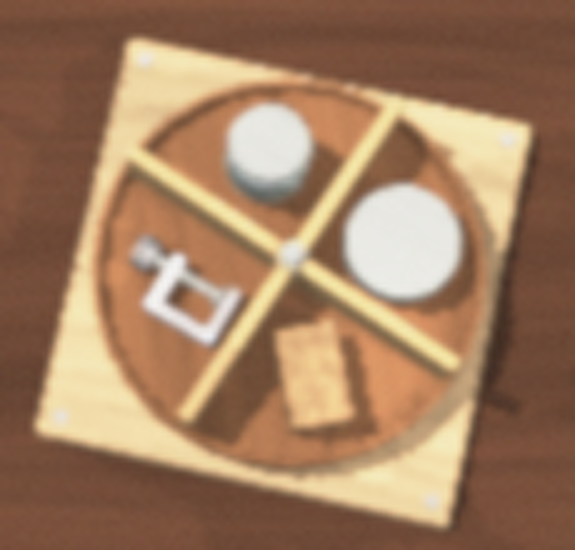

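```bash
cat >> h.py <<'E'
def cr(s,c,z,x0=225,y0=130,f=5): return ray(s,((c[0]+.5)/f-.5+x0,(c[1]+.5)/f-.5+y0),z)
E
python3 - <<'E'
from h import *
s=pickle.load(open("pics/top0.pkl","rb"))
C=np.array([cr(s,c,18)[:2] for c in [(127,38),(531,125),(450,525),(35,432)]])
print(C.round(1),C.mean(0),[np.linalg.norm(C[i]-C[i-1]).round(1) for i in range(4)])
# mask-based
im=s["pixels"][:,:,::-1]; hsv=cv2.cvtColor(im,cv2.COLOR_BGR2HSV)
m=((hsv[:,:,0]>15)&(hsv[:,:,2]>150)).astype(np.uint8); m[:130]=0;m[240:]=0;m[:,:225]=0;m[:,340:]=0
pts=np.argwhere(m)[:,::-1]; r=cv2.minAreaRect(pts.astype(np.float32)); b=cv2.boxPoints(r); B=np.array([ray(s,p,18)[:2] for p in b]);print(b,B.round(1),B.mean(0))
for i in range(4):
    d=B[i]-B[i-1];print(np.linalg.norm(d),np.degrees(np.arctan2(d[1],d[0])))
for i in range(4):
    d=C[i]-C[i-1];print("C",np.degrees(np.arctan2(d[1],d[0])))
D=np.array([cr(s,c,93)[:2] for c in [(132,155),(185,417),(457,365),(395,108)]])
H=cr(s,(292,253),104)[:2];print("hub",H)
for d in D: print(d.round(1),np.linalg.norm(d-H).round(1),np.degrees(np.arctan2(*(d-H)[::-1])))
for a,b in ((0,2),(1,3)): 
    d=D[a]-D[b];print(np.linalg.norm(d),np.degrees(np.arctan2(d[1],d[0])),(D[a]+D[b])/2)
E
```

```text
[[ 757.    57.2]
 [ 691.6 -237.1]
 [ 400.6 -172.5]
 [ 466.1  121.6]] [578.81351966 -57.71962867] [np.float64(297.9), np.float64(301.5), np.float64(298.1), np.float64(301.3)]
[[231.43521 216.47089]
 [249.84329 135.93561]
 [332.41507 154.80914]
 [314.007   235.34442]] [[ 464.4  122.1]
 [ 761.8   57.8]
 [ 690.8 -243. ]
 [ 398.  -170.4]] [578.7407859 -58.354921 ]
299.96218009256 77.20621799452766
304.2767504931746 -12.209045423665453
309.0075545146385 -103.27299680107294
301.7346971868033 166.08024299350336
C -12.478029126494551
C -102.52132471984018
C 167.48575757926696
C 77.44764178683647
hub [578.84446528 -56.88179163]
[649.9  52.3] 130.2 56.93716403262194
[467.8  15.7] 132.7 146.82849828103446
[ 503.7 -169. ] 134.9 -123.82899963611719
[ 683.5 -129.7] 127.5 -34.81934429959822
265.1356222088542 56.54732323942858 [576.81576693 -58.34490095]
260.161347754541 146.02090612901173 [575.66123995 -56.99140787]
```

```bash
cat >> h.py <<'E'
AX=np.array([578.3,-57.5])
def pose(adeg,d,z=76,rad=136,sg=1):
    a=np.radians(adeg); er=np.array([np.cos(a),np.sin(a)]); et=np.array([-np.sin(a),np.cos(a)])
    p=AX+rad*er-d*et
    x=np.array([0,0,-1.]); y=np.array([*(sg*et),0]); zz=np.cross(x,y)
    return np.array([*p,z]), R.from_matrix(np.stack([x,y,zz],1)).as_quat()
E
python3 - <<'E'
from h import *
from plant import bot
for sg in (1,-1):
  for a in (146,180,212):
    p,q=pose(a,20,sg=sg); j=bot.inverse_kinematics(p,q); print(sg,a,p.round(0),None if j is None else np.round(j,2))
# rough clamp corners vs finger start, top z~60
s=pickle.load(open("pics/top0.pkl","rb"))
for c in [(145,250),(150,305),(215,343),(240,292)]:
    w=cr(s,c,58)[:2]-AX; print("clamp",np.hypot(*w),np.degrees(np.arctan2(w[1],w[0])))
for c in [(278,330),(333,318),(353,418),(292,430)]:
    w=cr(s,c,74)[:2]-AX; print("block",np.hypot(*w),np.degrees(np.arctan2(w[1],w[0])))
E
```

```text
1 146 [477.  35.  76.] [-0.1   0.31 -0.49  0.78  0.   -2.65]
1 180 [442. -37.  76.] [-0.27  0.26 -0.56  0.75  0.    2.87]
1 212 [ 452. -113.   76.] [-0.42  0.29 -0.51  0.77  0.    2.16]
-1 146 [477.  35.  76.] [-0.1   0.31 -0.49  0.78  0.    0.5 ]
-1 180 [442. -37.  76.] [-0.27  0.26 -0.56  0.75  0.   -0.27]
-1 212 [ 452. -113.   76.] [-0.42  0.29 -0.51  0.77  0.   -0.98]
clamp 101.5151162749528 83.2631740427217
clamp 100.97519745807391 105.69819464805524
clamp 74.94797021349648 136.26942419726393
clamp 38.65539741252753 117.70208699605499
block 48.341306893480535 169.5666921843463
block 48.825495407084546 -143.15055265753048
block 116.52397473136081 -158.75778656707107
block 116.97556780441484 -179.82993251397758
```

The enlarged crop shows the clamp at crop (190,290), in the left bay between dividers ending at (132,155) and (185,417). The jar at (268,150), the tin at (403,242) and the cork block at (315,375) are in the other bays. The jar and block lying on the bench are the look-alikes. The clamp bay faces 101.4° and the board front 167.5°, so the tray needs to turn about +66° counter-clockwise. I'll push the divider at 146°, entering at the rim well clear of the clamp.

```bash
python3 - <<'E'
from h import *
from plant import bot
bot.grip(0.0)
p,q=pose(146.2,38,z=200,sg=-1); bot.move_to(p,q)
p,q=pose(146.2,38,z=76,sg=-1); bot.movel(p,speed=120)
st=bot.state();print(st["clock"],st["force"].round(1),st["tool_pos"].round(1),st["grip_width"])
p,q=pose(146.2,21,sg=-1); bot.movel(p,speed=30)
F=[]
for a in np.arange(150,176,5):
    p,q=pose(a,19.5,sg=-1); bot.movel(p,q,speed=40); st=bot.state();F.append((a,*st["force"].round(1)))
print(F,st["clock"])
s=bot.snapshot("top");pickle.dump(s,open("pics/top1.pkl","wb"))
cv2.imwrite("pics/top1.png",cv2.resize(s["pixels"][110:260,205:360,::-1],None,fx=4,fy=4,interpolation=cv2.INTER_CUBIC))
s=bot.snapshot("scene");cv2.imwrite("pics/scene1.png",cv2.resize(s["pixels"][130:280,120:320,::-1],None,fx=4,fy=4,interpolation=cv2.INTER_CUBIC))
E
```

```text
4.2417 [-0.   0.5  0.7] [486.8  49.7  76.5] 0.00019402541095494904
[(np.int64(150), np.float64(-0.7), np.float64(-0.6), np.float64(-0.5)), (np.int64(155), np.float64(0.1), np.float64(-0.0), np.float64(-0.1)), (np.int64(160), np.float64(0.3), np.float64(-0.2), np.float64(0.6)), (np.int64(165), np.float64(0.3), np.float64(-0.1), np.float64(1.1)), (np.int64(170), np.float64(0.7), np.float64(-1.0), np.float64(0.5)), (np.int64(175), np.float64(0.7), np.float64(0.1), np.float64(0.1))] 7.625
```

View pics/top1.png

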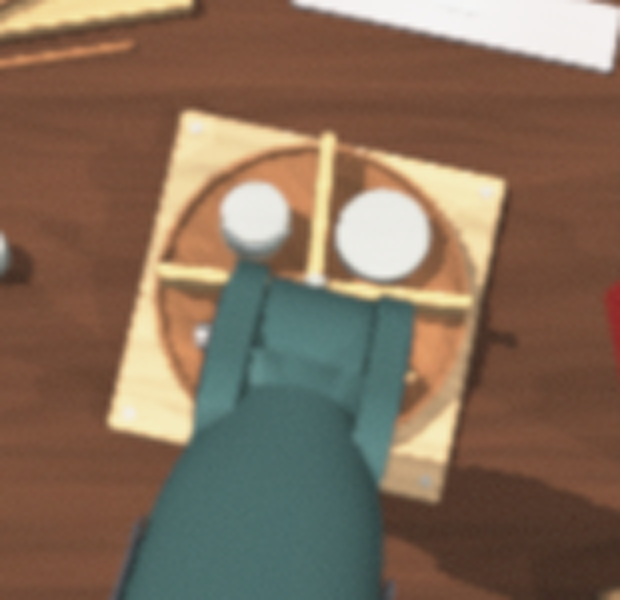

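View pics/scene1.png

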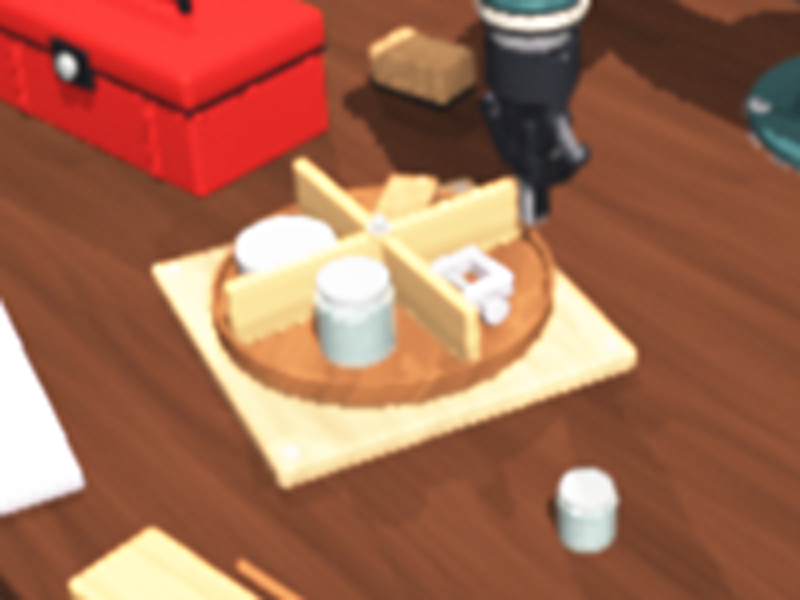

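The finger rests on the divider's outer end (scene crop about (532,200)) and is clear of the clamp at (475,280). The tray is following. I'll continue, stopping a little short of the target, then back off and measure.

```bash
cat > look.py <<'E'
from h import *
from plant import bot
import sys
n=sys.argv[1]
s=bot.snapshot("top");pickle.dump(s,open(f"pics/top{n}.pkl","wb"))
cv2.imwrite(f"pics/top{n}.png",cv2.resize(s["pixels"][130:240,225:340,::-1],None,fx=5,fy=5,interpolation=cv2.INTER_CUBIC))
E
python3 - <<'E'
from h import *
from plant import bot
F=[]
for a in (180,185,190,195,200,205,209):
    p,q=pose(a,19.5,sg=-1); bot.movel(p,q,speed=40); st=bot.state();F.append(float(np.linalg.norm(st["force"]).round(1)))
print(F)
p,q=pose(209,32,sg=-1); bot.movel(p,speed=40)
p[2]=150; bot.movel(p,speed=150)
p2=p+[-130,0,40]; 
try: bot.movel(p2,speed=200)
except bot.MotionError as e: print(e)
print(bot.state()["clock"])
E
python3 look.py 2
```

```text
[0.7, 0.8, 0.3, 2.1, 0.4, 0.6, 1.0]
12.75
```

View pics/top2.png

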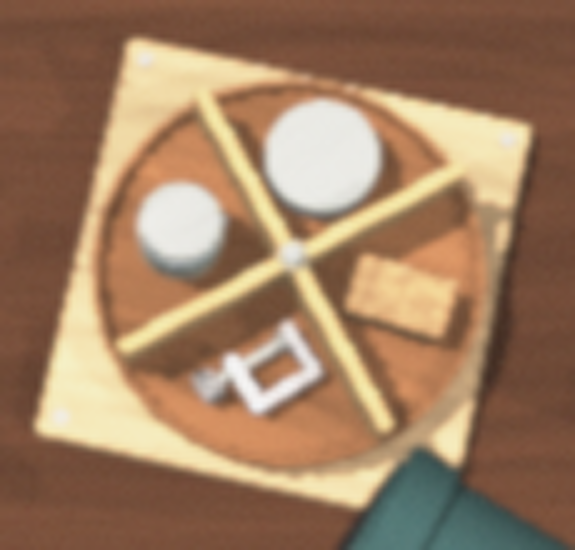

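```bash
cat > ang.py <<'E'
from h import *
import sys
s=pickle.load(open(f"pics/top{sys.argv[1]}.pkl","rb")); g=float(sys.argv[2])
im=np.ascontiguousarray(s["pixels"][:,:,::-1]); big=cv2.resize(im[130:240,225:340],None,fx=5,fy=5,interpolation=cv2.INTER_CUBIC)
hsv=cv2.cvtColor(big,cv2.COLOR_BGR2HSV)
m=(hsv[...,2]>185)&(hsv[...,1]>50)&(hsv[...,0]>15)&(hsv[...,0]<30)
cs=np.argwhere(m)[:,::-1]
W=np.array([cr(s,c,93)[:2] for c in cs]); H=cr(s,(292,253),104)[:2]; H=(H+AX)/2
res=[]
for k in range(2):
    a=np.radians(g+90*k)
    for it in range(6):
        e=np.array([np.cos(a),np.sin(a)]);n=np.array([-e[1],e[0]])
        v=W-H; t=v@e; u=v@n
        sel=(abs(t)<122)&(abs(t)>20)&(abs(u)<(14 if it<2 else 9))
        l=cv2.fitLine(W[sel].astype(np.float32),cv2.DIST_HUBER,0,.01,.01).ravel()
        d=l[:2]*np.sign(l[:2]@e); a=np.arctan2(d[1],d[0])
    res.append(np.degrees(a)%360); print("divider",k,res[-1],sel.sum(),l[2:])
print("bay dir",(res[0]+res[1])/2)
# board edges by line fit at z=18, in rim outer boundary of mask
cn=max(cv2.findContours(cv2.morphologyEx(((hsv[...,2]>150)&(hsv[...,0]>14)).astype(np.uint8),cv2.MORPH_CLOSE,np.ones((9,9))),cv2.RETR_EXTERNAL,cv2.CHAIN_APPROX_NONE)[0],key=cv2.contourArea)[:,0]
C=np.array([(127,38),(531,125),(450,525),(35,432)],float)
for i in range(4):
    A,B=C[i],C[(i+1)%4];e=(B-A)/np.linalg.norm(B-A);n=np.array([-e[1],e[0]])
    t=(cn-A)@e;u=abs((cn-A)@n);L=np.linalg.norm(B-A);sel=(u<8)&(t>25)&(t<L-25)
    if sel.sum()<60: print("edge",i,"few",sel.sum());continue
    P=np.array([cr(s,c,18)[:2] for c in cn[sel]]);l=cv2.fitLine(P.astype(np.float32),cv2.DIST_HUBER,0,.01,.01).ravel()
    an=np.degrees(np.arctan2(l[1],l[0]))%90; print("edge",i,sel.sum(),an-90)
E
python3 ang.py 0 56.5; python3 ang.py 2 119
```

```text
divider 0 56.154874703639905 5367 [577.95435  -58.529213]
divider 1 146.11604500545042 5266 [578.2419  -57.47539]
bay dir 101.13545985454516
edge 0 308 -12.524086
edge 1 351 -12.7691345
edge 2 368 -12.899025
edge 3 347 -13.078461
divider 0 118.3025673028792 5577 [577.9782  -56.76741]
divider 1 208.3138743739136 5808 [577.1074   -57.937344]
bay dir 163.30822083839638
edge 0 305 -12.57943
edge 1 320 -12.960236
edge 2 314 -12.846367
edge 3 348 -13.208153
```

The bay now faces 163.3°, having lagged the command by 0.7°. The board front is at 167.2°, the mean of four edge fits. I'll do a last slow push of +3.9°.

```bash
python3 - <<'E'
from h import *
from plant import bot
p,q=pose(209,32,z=150,sg=-1); bot.movel(p,q,speed=200)
p[2]=76; bot.movel(p,speed=120)
for a,d in ((209,22),(211,19.5),(212.9,19.5)):
    p,q=pose(a,d,sg=-1); bot.movel(p,q,speed=25)
bot.hold(.2); print(bot.state()["force"].round(1))
p,q=pose(212.9,32,sg=-1); bot.movel(p,speed=40)
p[2]=150; bot.movel(p,speed=150)
bot.movel(p+[-130,0,40],speed=200)
print(bot.state()["clock"])
E
python3 look.py 3; python3 ang.py 3 122
```

```text
[ 0.4 -0.1 -0.2]
17.8583
divider 0 122.17485885929403 5510 [577.8311   -56.653297]
divider 1 212.1643680714032 5724 [577.32886  -58.050873]
bay dir 167.16961346534862
edge 0 324 -12.6660385
edge 1 302 -13.236649
edge 2 327 -12.825668
edge 3 349 -13.166313
```

View pics/top3.png

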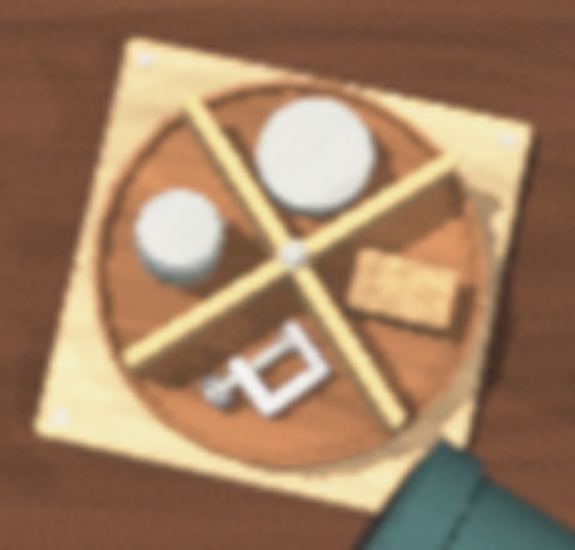

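The dividers now end at crop (133,360) and (400,420), pointing at the front corners at (35,432) and (450,525). The bay faces 167.2° against a front of about 167.1°. The four stored parts moved round with the tray, and the gripper is clear.

```bash
python3 - <<'E'
from plant import bot
bot.hold(.3); print(bot.state()["force"].round(1)); bot.finish_job()
E
```

```text
[ 0.2 -0.3 -0.3]
the job is handed in; nothing more can be done
```

I turned the organiser about 66° counter-clockwise, and the clamp's bay now faces squarely to the front. I pushed slowly with the closed fingertips on the outer end of one divider, in two pushes about 136 mm from the axis. Then I backed off and handed the job in at about 18 s on the robot's clock.

- **Angle:** in the last top picture the bay faces 167.2°. The board's front is at about 167.1°, though the four edge fits gave 166.8° to 167.3°. The error is therefore a few tenths of a degree at most.
- **Contents and forces:** the clamp, jar, tin and sanding block turned with the tray and look undisturbed. The tool force readings taken during the pushes were at most about 2 N.
- **Bystanders:** I kept clear of the hammer, the wrench and the toolbox, but did not re-measure them afterwards.
- **Failed checks:** none. The first push ended 0.7° behind the command, and I allowed for that in the second.

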